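# Rack the test tiles and hold the foot guard out for spraying

## Robot

A 6-joint arm with a two-finger parallel gripper is mounted at the origin on a cart in front of the work surface, level with it; the furniture and walls round the work are solid. World frame = base frame: x ahead of the robot, y to its left, z up, the work surface at z = 0. Lengths are in mm, angles in degrees, forces in N, time in s.
With the tool pointing down it reaches from about 300 to 850 mm from the base axis. Payload 4.2 kg.
Tool frame: the origin (TCP) lies midway between the tips of the shut fingers; the grasp point (between the pads) lies 19 mm behind it (env.hold_point_z is the z of the grasp point in the tool frame, in mm); z points along the fingers, y is the direction in which the jaws open and shut (so a half turn about z gives the same grasp; the last joint's range is limited). The gripper opens to 91 mm and grips with 3 to 60 N. Pads are 32 mm wide; open, the fingers measure 118 mm over their backs; the gripper's body (76 mm by 178 mm) begins 60 mm behind the grasp point.
Start: joints at [-78.381, 18.312, 89.639, -0, 72.044, -1.146], TCP at [127.055, -560.803, 213.976] pointing down, gripper open.
Joint ranges: [-177.97, 177.97], [-48.28, 115.42], [12.27, 149.76], [-77.06, 257.06], [2.81, 150.46], [-146.56, 146.56]. Speed limits (degrees/s): [147.25, 147.25, 180, 180, 180, 180].

## Interface

Orientations are given as [roll, pitch, yaw] about the fixed x, y, z axes, in that order (R = Rz(yaw) Ry(pitch) Rx(roll)).
In Python, from workcell import env, grab_frame, camera_params, spotter gives the robot as it stands. The module is installed in compiled form; this text tells all that it offers.
- The arm moves only by the shell command python3 -m jog 'ROWS' [FORCE]. ROWS is text: rows parted by semicolons, each of 7 numbers parted by spaces: the turn, a rotation vector about the world's x, y, z in units of 5 degrees (1.0 is 5 degrees), then the shift along the world's x, y, z in units of 25 mm (1.0 is 25 mm), then the opening, from 0 (shut) to 1 (fully open). A call has 1 to 5 rows; each row is the pose to reach, as a shift and turn from the pose commanded when the call began; what a row does not reach only later rows make up. A row lasts 1/8 s, in which the tool goes at most 62.5 mm and 10.7 degrees, less where a joint would pass 70% of its speed; a pose out of reach is approached as far as the arm can. A call with a gripper value outside its range is refused whole. The fingers move at their own pace and stop on an object; FORCE is the grip in N (left out, the last holds). Time passes only in rows, so rows that repeat a pose let the fingers close. It gives the time, the measured TCP pose, the force and the opening at its end, in the units of the state.
- env.state(): the state, without advancing time (a new reading comes with each control period).
- grab_frame(name): name is "side" or "top"; returns the picture (400x640x3 uint8, red, green, blue); there is no depth.
- camera_params(name): a dict with "K" (3x3 intrinsics, pixels), "dist" ([k1, k2, p1, p2, k3] as OpenCV has them; the pictures are not rectified), "rvec" (rotation vector, rad) and "tvec" (3), from world to camera coordinates, as OpenCV has them. Camera axes: x right, y down, z forward; pixel columns grow to the right and rows downward; lengths in mm; the calibration is good to about 2 mm. A picture is of the moment at which its call begins. camera_params takes no time and is no camera call.
- env.job_done(): hands the job in, once; it reports no verdict.
Trained networks look in the newest picture that a camera, given by its name, has taken for a name from the list of things; names that differ only in an ending like _2 or _b are one class to them, and where a whole thing is asked for, a point or a joint stands for the part that bears it (a point fixed in the world has none). Each returns a list of dicts, best first, with "conf" (0 to 1); they miss things now and then, are a little off and sometimes report something else, mostly with a low value. They report only what shows in the picture. A call takes as long as a camera call. They do not tell look-alikes from the thing itself.
- spotter.look_for(query, camera): "box" ([left, top, width, height] in pixels, round what is visible of it).
- spotter.trace(query, camera): "region" (400x640 bool, what is visible of it) and "box" ([left, top, width, height] in pixels, round what is visible of it).
The state is a dict: "time_s": time; "qpos": joint angles; "qvel": joint speeds; "effort": joint torques, N m; "ee_pos": TCP position; "ee_rot": TCP orientation; "force": force on the tool from outside, world axes, zero at the start; "torque": the same for the moment, N m; "gripper_width": finger opening in mm.
Only numpy, scipy, OpenCV 4.12 (cv2) and the standard library are available. Lean on these libraries where they do the work, as an engineer would, in place of code of your own. Each camera call takes 0.05 s, during which the arm holds its last target. There are 200 camera calls.

## Task

Stand the two loose glaze test tiles on the ledge of the spraying rack, one in each free place beside the tile already there, so that all three form a neat side-by-side row: upright, toes to the front like the middle one, backs close to the low lip, and let go of them. Then pull the spring-return foot guard out by its wooden post until the post stands level with the brass marker on the rack's front edge, and finish still holding it there: do not let go, or it springs back. Leave the other pottery things where they are.

Things in the scene. Friction and masses are not known exactly. Their poses are not given: they have to be found in the camera images.
- rack: Spraying rack, fixed plywood board: x -85 to +65 mm, y -170 to +190 mm, 15 mm thick; origin on the table below it, x to the back, y left along the row, z up. Ledge: board's left rear, three places 50 mm wide (y 0 to 150 mm) parted by dark lines; lip 10 mm high behind them, front face at x = +45 mm. Grey spring housing, 61 mm high, at right front (y -165 to -27, x -45 to -15 mm).
- place_left (a point): Left, free place on the ledge: the point on the board over which the centre of a tile's foot belongs (tile's plate point then 11 mm behind and 35 mm above it, its back 5 mm from the lip). Axes as the rack's.
- place_right (a point): Right, free place on the ledge, 100 mm to the right (-y) of the left one: the same point. Axes as the rack's.
- tile_a_plate (a point): Loose L-shaped test tile: upright plate 8 mm thick (x), 34 mm wide (y) on a foot 30 mm deep, 8 mm high; 61 mm tall, about 50 g. Point: middle of the plate, 35 mm above the underside. x points from toe to back, z up; the back face lies 4 mm behind the point, the toe 26 mm in front of it. It starts on the table left of the rack.
- tile_b_plate (a point): Second loose L-shaped test tile: upright plate 8 mm thick (x), 34 mm wide (y) on a foot 30 mm deep, 8 mm high; 61 mm tall, about 50 g. Point: middle of the plate, 35 mm above the underside. x points from toe to back, z up; the back face lies 4 mm behind the point, the toe 26 mm in front of it. Starts on the table left of the rack. Either tile may take either place.
- tile_c_plate (a point): L-shaped test tile: upright plate 8 mm thick (x), 34 mm wide (y) on a foot 30 mm deep, 8 mm high; 61 mm tall, about 50 g. Point: middle of the plate, 35 mm above the underside. x points from toe to back, z up; the back face lies 4 mm behind the point, the toe 26 mm in front of it. It already stands in the middle place of the ledge and stays there.
- tile_a: Tile a: origin at the centre of the underside of its foot, axes as its plate point.
- tile_b: Tile b: origin at the centre of the underside of its foot, axes as its plate point.
- tile_c: Tile c: origin at the centre of the underside of its foot, axes as its plate point.
- guard_handle (a point): Where to hold the foot guard: axis of its upright wooden post (16 mm diameter, free from 32 to 85 mm above the table), 65 mm above the table. Axes as the rack's. The post stands on a bracket 35 mm in front of the leading (left) end of the guard, an aluminium strip 150 mm long, its top edge 53 mm above the table, that runs along the row 40 mm in front of the tiles' toes.
- guard (a joint): Slide of the foot guard, m: 0 = sprung fully back into the housing at the right, grows as it is pulled to the rack's +y (left), stop at 0.18. The spring pulls it back with 2.5 N at 0 and 50 N/m more (about 9 N at the marker).
- marker: Brass marker clip on the rack's front edge, 18 mm wide with a 3 mm fin on top, 29 mm high; origin below its middle, axes as the rack's. The guard's post must stand level with the fin along the rack's y, that is at the same y. The clip's place along the edge varies (the guard then reads 0.105 to 0.155).
- cup: Bystander, to be left where it is: bisque beaker, 64 mm diameter, 79 mm high, left of the loose tiles.
- rib: Bystander, to be left where it is: kidney-shaped wooden rib, 94 x 38 x 8 mm, lying in front of the loose tiles.
Mind the look-alikes: they are no part of the job. What is shaped like the tile_b but blue is not meant.

How it is judged:
By the outcome, as a careful person would: the job done as asked, in the order asked, and still so for the second after the job is handed in, while the arm keeps its last pose, push and grip.
It also fails if it takes over 62 s, if anything falls off the work surface, if the arm or the gripper's body presses on something with over 40 N, if the wrist force passes 120 N, or if a joint passes its speed limit or range.

## Working session

There is one attempt and no reset: what is moved stays moved. The work goes in short steps, Python scripts to look and compute and a shell command to move; the robot and the scene stay as the last step left them, time stands still between calls to the robot, and variables do not carry over. Pictures are saved under pics/ and viewed, about 8 in all and at most 12, crops included, and the job is handed in when it is done.

```bash
mkdir -p pics; cat > h.py <<'E'
import numpy as np,cv2
from workcell import env, grab_frame, camera_params, spotter
def shot(n,f,crop=None,scale=1):
    im=grab_frame(n)
    c=im if crop is None else im[crop[1]:crop[3],crop[0]:crop[2]]
    c=cv2.resize(c,None,fx=scale,fy=scale,interpolation=cv2.INTER_CUBIC)
    cv2.imwrite('pics/'+f,c[:,:,::-1]); return im
def proj(n,P):
    p=camera_params(n)
    return cv2.projectPoints(np.array(P,float).reshape(-1,3),p['rvec'],p['tvec'],p['K'],p['dist'])[0].reshape(-1,2)
def onz(n,uv,z):
    p=camera_params(n);R=cv2.Rodrigues(np.array(p['rvec'],float))[0];t=np.array(p['tvec'],float).reshape(3)
    q=cv2.undistortPoints(np.array(uv,float).reshape(-1,1,2),p['K'],p['dist']).reshape(-1,2)
    d=np.c_[q,np.ones(len(q))]@R; c=-R.T@t
    return c+d*((np.broadcast_to(z,len(q))-c[2])/d[:,2])[:,None]
E
python3 - <<'E'
from h import *
for n in('top','side'):
    shot(n,n+'1.png',scale=1.25)
    p=camera_params(n);R=cv2.Rodrigues(np.array(p['rvec'],float))[0];print(n,-R.T@np.array(p['tvec']).reshape(3),p['K'][0][0])
    for q in('tile_a_plate','rack','marker','guard_handle','cup','rib'):
        print(q,[(np.round(d['box']).tolist(),round(d['conf'],2)) for d in spotter.look_for(q,n)][:5])
print(env.state(),env.hold_point_z)
E
```

```text
top [366.18432365 167.27946686 985.14725891] 389.6722636727945
tile_a_plate [([266.0, 208.0, 17.0, 17.0], 0.63)]
rack [([339.0, 171.0, 145.0, 67.0], 0.88), ([378.0, 178.0, 19.0, 16.0], 0.74)]
marker []
guard_handle [([415.0, 208.0, 15.0, 24.0], 0.72)]
cup [([196.0, 170.0, 34.0, 35.0], 0.72)]
rib [([269.0, 237.0, 16.0, 42.0], 0.61)]
side [207.31718425 960.35825917 479.54144427] 448.34433845071896
tile_a_plate [([308.0, 218.0, 21.0, 34.0], 0.58)]
rack [([298.0, 142.0, 104.0, 74.0], 0.66)]
marker [([366.0, 191.0, 6.0, 7.0], 0.52)]
guard_handle [([365.0, 152.0, 17.0, 24.0], 0.67), ([226.0, 240.0, 39.0, 55.0], 0.53)]
cup [([224.0, 238.0, 45.0, 55.0], 0.62)]
rib [([342.0, 248.0, 50.0, 17.0], 0.85)]
{'time_s': 0.7, 'qpos': array([-7.83816491e+01,  1.83098663e+01,  8.96388001e+01, -3.74576994e-04,
        7.20424259e+01, -1.14698218e+00]), 'qvel': array([-0.04444603,  0.0612648 , -0.07245082,  0.05828979, -0.1200706 ,
       -0.00109646]), 'effort': array([-4.39454616e-04, -4.12232029e+01, -2.32191861e+01,  7.24626915e-02,
        3.73263436e-02,  9.74644280e-06]), 'ee_pos': array([ 127.04435965, -560.81475123,  213.99769019]), 'ee_rot': array([1.79991101e+02, 5.34583299e-04, 1.27654485e+01]), 'force': array([ 0.46715198, -0.08602211, -0.63641313]), 'torque': array([0.07635093, 0.0087349 , 0.03070256]), 'gripper_width': 91.26547897497593} -18.8
```

```bash
python3 - <<'E'
from h import *
a=shot('top','x.png',(170,150,500,300),2.4)
b=shot('side','y.png',(200,110,430,310),2.4)
E
```

```text
(no output)
```

View pics/x.png

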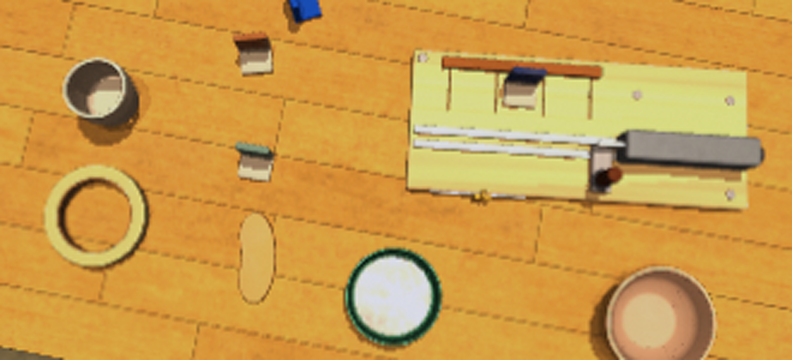

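View pics/y.png

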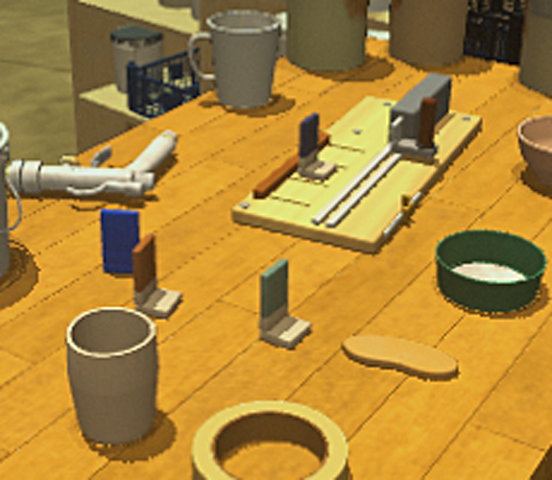

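The top view shows three candidates. The rust tile is at full-image px (275,173), the green one at (276,217), and a blue one at (296,153). The blue one is the look-alike, so the job tiles are rust and green. The dark-blue tile at about (388,187) already stands on the rack. The rib, cup, ring and bowls are bystanders. I'll confirm this enlarged.

```bash
python3 - <<'E'
from h import *
im=grab_frame('top'); sd=grab_frame('side'); np.save('top.npy',im); np.save('side.npy',sd)
def up(a,c,s): return cv2.resize(a[c[1]:c[3],c[0]:c[2]],None,fx=s,fy=s,interpolation=cv2.INTER_CUBIC)
A=up(im,(334,165,490,240),5); cv2.imwrite('pics/r.png',A[:,:,::-1])
T=up(im,(260,145,310,230),7); S=up(sd,(235,190,335,260),4)
B=np.zeros((600,790,3),np.uint8); B[:595,:350]=T; B[:280,370:770]=S; cv2.imwrite('pics/t.png',B[:,:,::-1])
E
```

```text
(no output)
```

View pics/r.png

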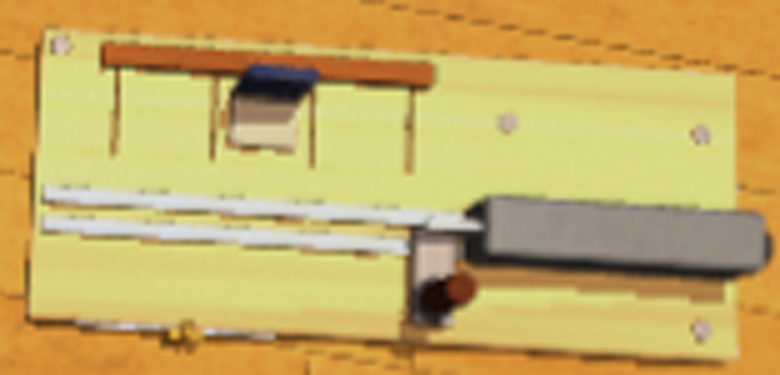

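View pics/t.png

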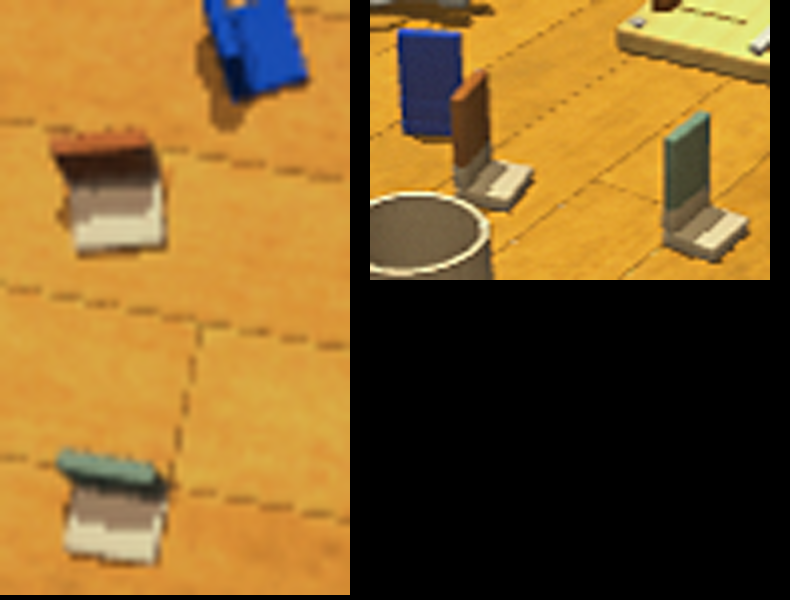

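Confirmed: rust at (275,173) and green at (276,217) are the loose glazed tiles, toes toward the robot. The blue one at (296,153) is the look-alike and stays. Next I'll fit the poses.

```bash
cat > fit.py <<'E'
from h import *
from scipy.optimize import least_squares
def px(c,o,s): return (np.array(c,float)+.5)/s-.5+np.array(o)
def fit(obs,g):
    def T(v,P):
        c,s=np.cos(v[2]),np.sin(v[2]);P=np.array(P,float);return np.c_[v[0]+c*P[:,0]-s*P[:,1],v[1]+s*P[:,0]+c*P[:,1],P[:,2]]
    f=lambda v:np.concatenate([(proj(n,T(v,P))-uv).ravel() for n,P,uv in obs])
    r=least_squares(f,g,x_scale=[10,10,.1],loss='soft_l1'); return r.x,r.fun.reshape(-1,2),T
if __name__=='__main__':
    rk=[('top',[[65,190,15],[65,-170,15],[-85,-170,15],[-85,190,15],[-15,-27,61],[-15,-165,61],[-45,-165,61],[-45,-27,61]],
      px([[45,30],[736,75],[738,357],[32,318],[487,197],[770,212],[768,272],[487,262]],(334,165),5))]
    v,r,T=fit(rk,[450,-100,0]);print('rack',v[:2],np.degrees(v[2]),r.round(1).tolist());np.save('rack.npy',v)
    for k in(150,100,50,0):print('line',k,(5*(proj('top',T(v,[[45,k,15],[0,k,15]]))-[334,165]+.5)-.5).round().tolist())
    inv=lambda w:((w[:2]-v[:2])@np.array([[np.cos(v[2]),-np.sin(v[2])],[np.sin(v[2]),np.cos(v[2])]]))
    for nm,c,z in(('marker',[183,333],29),('post',[460,288],85)):
        w=onz('top',[px(c,(334,165),5)],z)[0];print(nm,w,inv(w))
    # tile, foot origin axes: plate x 7..15
    M=[[15,17,61],[15,-17,61],[7,-17,61],[7,17,61],[-15,17,8],[-15,-17,8]]
    S=[[15,17,0],[-15,17,0],[-15,-17,0]]
    o=(260,145);so=(235-370/4,190)
    for nm,t,s in(('rust',[[52,142],[148,130],[155,150],[60,158],[78,245],[164,241]],[[455,200],[497,209],[532,178]]),
                  ('green',[[60,449],[155,465],[160,482],[62,470],[66,550],[158,562]],[[664,241],[714,259],[748,222]])):
        for ob in ([('top',M,px(t,o,7))],[('top',M,px(t,o,7)),('side',S,px(s,so,4))]):
            q,r,_=fit(ob,[450,250,0]);print(nm,q[:2],np.degrees(q[2]),r.round(1).tolist())
    M=np.array(M);q,r,_=fit([('top',M,px([[250,66],[318,70],[312,92],[240,92],[230,146],[295,150]],(334,165),5))],[450,-100,0])
    print('c',q[:2],np.degrees(q[2]),inv(q[:2]),r.round(1).tolist())
E
python3 fit.py
```

```text
rack [530.50728272 -74.67315772] -2.7666918558914717 [[-0.7, -0.2], [0.6, -0.5], [0.8, 1.4], [-1.2, 0.7], [0.0, -0.4], [-0.1, 0.0], [0.4, 0.3], [-0.1, -1.1]]
line 150 [[118.0, 72.0], [114.0, 159.0]]
line 100 [[216.0, 78.0], [212.0, 165.0]]
line 50 [[313.0, 84.0], [311.0, 171.0]]
line 0 [[411.0, 90.0], [409.0, 177.0]]
marker [448.67190698  42.72747779  29.        ] [-87.40681093 113.31366794]
post [466.29633259 -79.6272926   85.        ] [-63.89697199  -8.04776616]
rust [593.69983898 278.94173493] 5.455671550962607 [[0.2, -0.9], [0.4, -0.3], [-0.4, -0.0], [-0.8, -0.0], [-0.1, 0.9], [0.8, 0.4]]
rust [595.47414553 278.92719607] 3.633598404185271 [[0.4, -1.9], [0.6, -0.8], [-0.3, -0.5], [-0.6, -1.0], [-0.3, 0.1], [0.7, -0.0], [0.1, 1.0], [3.2, 1.5], [1.3, 1.0]]
green [480.07653278 275.58522032] -7.453972150716367 [[0.2, -0.2], [0.6, -0.5], [-0.6, 0.4], [-0.6, 0.1], [0.1, 0.0], [0.3, 0.2]]
green [481.08241899 275.02241131] -7.733198560959564 [[0.5, -0.7], [0.9, -0.9], [-0.3, -0.0], [-0.4, -0.4], [0.3, -0.4], [0.5, -0.1], [-0.1, 1.5], [0.8, 1.5], [0.9, 2.5]]
c [559.45365492  -1.57572967] -2.1067612355319585 [25.38428291 74.40943913] [[-0.7, 0.5], [-0.4, 0.4], [0.7, -0.8], [1.2, -1.5], [-0.3, 0.5], [-0.1, 0.3]]
```

```bash
python3 -m jog '0 0 2 1.2 2.1 0 .55; 0 0 4 2.4 4.2 0 .55; 0 0 6 3.6 6.3 0 .55; 0 0 8 4.8 8.4 0 .55; 0 0 10 6 10.5 0 .55' 25
python3 -m jog '0 0 2 1.2 2.1 0 .55; 0 0 4 2.4 4.2 0 .55; 0 0 6 3.6 6.3 0 .55; 0 0 6.45 4.8 8.4 0 .55; 0 0 6.45 6 10.5 0 .55'
python3 -m jog '0 0 0 1.2 2.1 0 .55; 0 0 0 2.4 4.2 0 .55; 0 0 0 3.6 6.3 -.5 .55; 0 0 0 4.8 8.4 -1 .55; 0 0 0 6 10.5 -2 .55'
```

```text
time_s: 1.52
ee_pos: [277.8, -296.7, 214.3]
ee_rot: [179.9, 0.0, 63.1]
force: [0.8, -0.2, -0.4]
gripper_width: 50.2
time_s: 2.15
ee_pos: [427.9, -33.9, 214.4]
ee_rot: [179.9, 0.0, 95.1]
force: [0.7, 0.0, -0.2]
gripper_width: 50.2
time_s: 2.78
ee_pos: [577.3, 226.6, 165.5]
ee_rot: [179.8, -0.0, 95.0]
force: [1.6, -0.9, 0.1]
gripper_width: 50.2
```

```bash
python3 -m jog '0 0 0 1.1 2.1 0 .55; 0 0 0 1.1 2.1 -2 .55; 0 0 0 1.1 2.1 -4 .55; 0 0 0 1.1 2.1 -5.5 .55;0 0 0 1.1 2.1 -5.8 .55'
python3 - <<'E'
from h import *
shot('side','g1.png',(250,180,360,270),5)
E
```

```text
time_s: 3.4
ee_pos: [601.3, 276.1, 17.2]
ee_rot: [-179.7, 0.1, 95.0]
force: [0.3, -0.4, -0.6]
gripper_width: 50.1
```

View pics/g1.png

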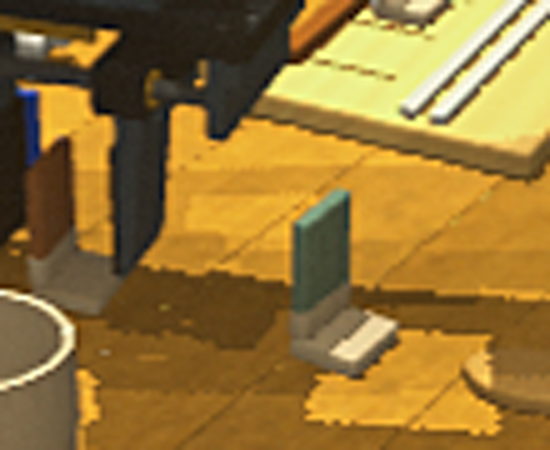

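The rust plate at px (50,210) in the crop stands between the fingers, so I'll close on it.

```bash
python3 -m jog '0 0 0 0 0 0 .55; 0 0 0 0 0 0 .2; 0 0 0 0 0 0 0; 0 0 0 0 0 0 0; 0 0 0 0 0 0 0' 20; python3 -m jog '0 0 0 0 0 0 0;0 0 0 0 0 0.6 0; 0 0 0 0 0 2 0; 0 0 0 0 0 4 0; 0 0 0 0 0 4 0'
python3 - <<'E'
from h import *
s=env.state();print(s['ee_pos'],s['ee_rot'],s['gripper_width'])
t=grab_frame('top')[130:230,240:330];d=grab_frame('side')[150:260,230:340]
B=np.zeros((550,790,3),np.uint8);a=cv2.resize(t,None,fx=4,fy=4,interpolation=2);B[:400,:360]=a
B[:440,370:786]=cv2.resize(d,None,fx=4,fy=4,interpolation=2)[:, :416];cv2.imwrite('pics/g2.png',B[:,:,::-1])
E
```

```text
time_s: 4.08
ee_pos: [603.4, 276.9, 20.4]
ee_rot: [180.0, -0.0, 95.0]
force: [0.6, 0.4, 0.6]
gripper_width: 13.1
time_s: 4.7
ee_pos: [606.0, 278.1, 125.9]
ee_rot: [179.4, -0.2, 95.0]
force: [0.4, -0.7, -0.7]
gripper_width: 8.0
[605.9564561  278.1238652  125.93157843] [179.42907664  -0.1976862   95.01473209] 8.035365475696883
```

View pics/g2.png

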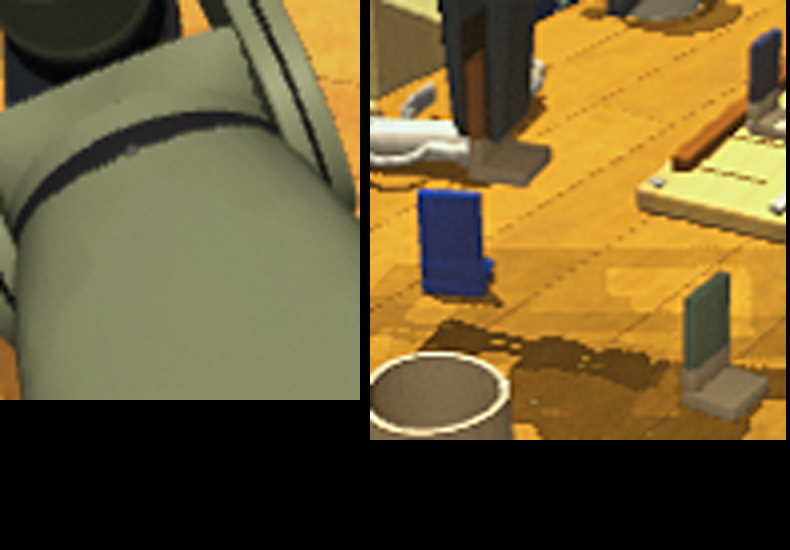

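The tile is held (width 8.0 mm, toe to the front). Next I'll carry it above place_left.

```bash
python3 -m jog '0 0 -.5 -.3 -2 0 0; 0 0 -1 -.7 -4.2 0 0; 0 0 -1.56 -1 -6.4 0 0; 0 0 -1.56 -1.28 -8.5 0 0; 0 0 -1.56 -1.28 -9.23 0 0'
python3 -m jog '0 0 0 0 0 -1 0; 0 0 0 0 0 -2 0; 0 0 0 0 0 -2.6 0; 0 0 0 0 0 -2.8 0; 0 0 0 0 0 -2.8 0'
python3 - <<'E'
from h import *
s=env.state();print(s['ee_pos'],s['ee_rot'],s['gripper_width'])
d=shot('side','p1.png',(275,120,405,220),6)
d=grab_frame('side'); s=env.state();print(s['ee_pos'],s['ee_rot'])
E
```

```text
time_s: 5.42
ee_pos: [569.3, 43.5, 118.6]
ee_rot: [-179.8, 0.0, 87.1]
force: [0.0, 0.8, 0.5]
gripper_width: 7.8
time_s: 6.05
ee_pos: [571.4, 46.4, 50.1]
ee_rot: [-180.0, -0.0, 87.2]
force: [-0.2, -0.3, -0.8]
gripper_width: 8.1
[571.39081204  46.40352998  50.05640615] [-1.79999389e+02 -4.25237617e-03  8.72364413e+01] 8.149623391061242
[571.85720247  46.30462008  50.81183269] [ 1.79908954e+02 -1.06732569e-02  8.72290121e+01]
```

View pics/p1.png

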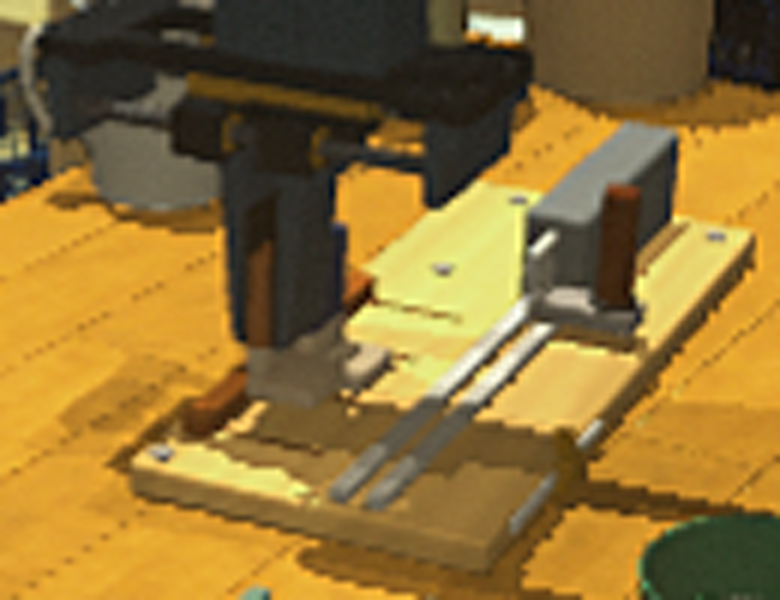

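```bash
python3 -m jog '0 0 0 0.03 0 -.3 0; 0 0 0 .03 0 -.5 0; 0 0 0 .03 0 -.6 0; 0 0 0 .03 0 -.6 0; 0 0 0 .03 0 -.6 0'
python3 - <<'E'
from h import *
s=env.state();print(s['ee_pos'],s['ee_rot'],s['force'])
s=grab_frame('side');s=env.state();print(s['ee_pos'],s['ee_rot'],s['force'])
E
```

```text
time_s: 6.78
ee_pos: [571.7, 46.1, 35.3]
ee_rot: [-180.0, 0.0, 87.2]
force: [-2.1, 0.4, 3.0]
gripper_width: 7.8
[571.71546831  46.05086085  35.30823893] [-1.79980737e+02  3.31502534e-03  8.72142638e+01] [-2.08187689  0.44079559  2.99508424]
[571.69317323  46.06833496  35.31452172] [-1.79980846e+02  3.41568532e-03  8.72182474e+01] [-1.52345317 -0.6521634   3.70068533]
```

```bash
python3 -m jog '0 0 0 0 0 0 .15; 0 0 0 0 0 0 .4; 0 0 0 0 0 0 .4; 0 0 0 0 0 0.6 .4; 0 0 0 0 0 2 .4'
python3 -m jog '0 0 0 0 0 2 .4; 0 0 -.2 -.6 2 4 .55; 0 0 -.5 -1.2 4 4 .55; 0 0 -.9 -1.8 6 4 .55; 0 0 -.9 -2.4 8 4 .55'
python3 - <<'E'
from h import *
from fit import px
a=grab_frame('top')[165:240,334:434];b=grab_frame('side')[120:220,285:395]
B=np.zeros((600,790,3),np.uint8);B[:300,:400]=cv2.resize(a,None,fx=4,fy=4,interpolation=2);B[:350,405:790]=cv2.resize(b,None,fx=3.5,fy=3.5,interpolation=2)
cv2.imwrite('pics/p2.png',B[:,:,::-1])
# expected
v=np.load('rack.npy');c,s=np.cos(v[2]),np.sin(v[2])
for k in(125,75):
    P=np.array([[40,k+17,76],[40,k-17,76],[10,k+17,15],[10,k-17,15],[10,k+17,23],[10,k-17,23],[40,k+17,15]],float)
    W=np.c_[v[0]+c*P[:,0]-s*P[:,1],v[1]+s*P[:,0]+c*P[:,1],P[:,2]]
    print(k,((proj('top',W)-[334,165]+.5)*4).round().tolist(),((proj('side',W)-[285,120]+.5)*3.5+[405,0]).round().tolist())
E
```

```text
time_s: 7.45
ee_pos: [571.0, 46.0, 85.0]
ee_rot: [-179.8, 0.0, 87.2]
force: [1.1, 0.0, -0.1]
gripper_width: 36.4
time_s: 8.07
ee_pos: [511.5, 247.7, 186.7]
ee_rot: [179.9, -0.1, 82.7]
force: [0.5, 0.2, 0.2]
gripper_width: 50.3
125 [[117.0, 45.0], [174.0, 48.0], [105.0, 113.0], [158.0, 116.0], [106.0, 110.0], [160.0, 113.0], [107.0, 66.0]] [[515.0, 169.0], [536.0, 152.0], [554.0, 260.0], [574.0, 241.0], [554.0, 250.0], [574.0, 231.0], [514.0, 252.0]]
75 [[201.0, 50.0], [257.0, 53.0], [184.0, 117.0], [237.0, 121.0], [185.0, 115.0], [239.0, 118.0], [185.0, 71.0]] [[546.0, 145.0], [566.0, 129.0], [583.0, 233.0], [601.0, 215.0], [583.0, 222.0], [602.0, 205.0], [544.0, 224.0]]
```

View pics/p2.png

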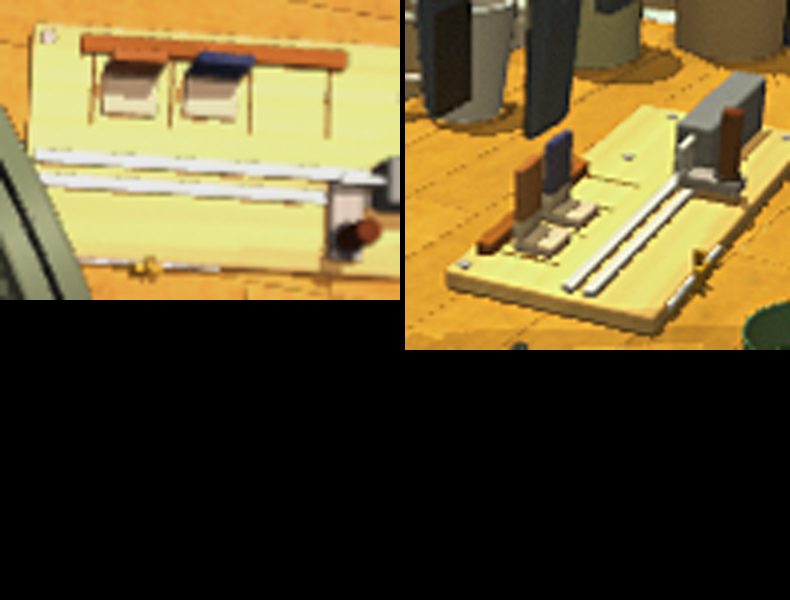

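The rust tile stands in the left place, in line with the middle tile: toe edges at about (130,115) and (209,116) in the crop match the expected spots. Now the green tile.

```bash
python3 -m jog '0 0 0 -.86 1.1 -1 .55; 0 0 0 -.86 1.1 -3 .55; 0 0 0 -.86 1.1 -5 .55; 0 0 0 -.86 1.1 -6.3 .55;0 0 0 -.86 1.1 -6.6 .55'
python3 -m jog '0 0 0 0 0 0 .55; 0 0 0 0 0 0 .3; 0 0 0 0 0 0 0; 0 0 0 0 0 0 0; 0 0 0 0 0 0 0' 20; python3 -m jog '0 0 0 0 0 0 0;0 0 0 0 0 0 0;0 0 0 0 0 0.6 0; 0 0 0 0 0 2 0; 0 0 0 0 0 4 0'
```

```text
time_s: 8.8
ee_pos: [489.7, 272.3, 18.8]
ee_rot: [-179.8, 0.1, 82.7]
force: [-0.8, 0.8, 0.6]
gripper_width: 50.4
time_s: 9.43
ee_pos: [490.6, 273.7, 20.4]
ee_rot: [180.0, -0.0, 82.7]
force: [-0.0, -0.2, -0.3]
gripper_width: 13.0
time_s: 10.05
ee_pos: [489.6, 273.1, 120.7]
ee_rot: [-179.9, 0.1, 82.7]
force: [1.4, 1.4, -1.0]
gripper_width: 8.0
```

```bash
python3 -m jog '0 0 .3 .4 -2.2 1 0; 0 0 .6 .8 -4.5 1 0; 0 0 .9 1.2 -6.8 1 0; 0 0 .9 1.6 -9.1 1 0; 0 0 .9 2.2 -11.2 1 0'
python3 -m jog '0 0 0 .87 -1.8 0 0; 0 0 0 .87 -1.8 -.5 0; 0 0 0 .87 -1.8 -2 0; 0 0 0 .87 -1.8 -3.4 0; 0 0 0 .87 -1.8 -3.8 0'
python3 -m jog '0 0 0 0 0 -.2 0; 0 0 0 0 0 -.4 0; 0 0 0 0 0 -.4 0;0 0 0 0 0 -.4 0'
```

```text
time_s: 10.68
ee_pos: [545.4, -8.3, 146.2]
ee_rot: [179.9, -0.0, 87.2]
force: [0.8, 0.5, -0.0]
gripper_width: 7.9
time_s: 11.3
ee_pos: [565.1, -50.4, 48.3]
ee_rot: [-179.7, -0.0, 87.3]
force: [-0.2, 0.7, 0.2]
gripper_width: 7.8
time_s: 11.8
ee_pos: [567.7, -51.4, 40.8]
ee_rot: [179.9, 0.0, 87.2]
force: [0.2, 0.3, -0.8]
gripper_width: 7.7
```

```bash
python3 -m jog '0 0 0 -.03 0 -.1 0; 0 0 0 -.03 0 -.2 0; 0 0 0 -.03 0 -.22 0; 0 0 0 -.03 0 -.22 0;0 0 0 -.03 0 -.22 0'
```

```text
time_s: 12.42
ee_pos: [566.5, -51.5, 35.3]
ee_rot: [180.0, 0.0, 87.2]
force: [-1.1, 0.3, 4.9]
gripper_width: 8.0
```

```bash
python3 -m jog '0 0 0 0 0 0 .15; 0 0 0 0 0 0 .4; 0 0 0 0 0 0 .4; 0 0 0 0 0 0.6 .4; 0 0 0 0 0 2.5 .4'
python3 -m jog '0 0 0 0 0 2 .4; 0 0 -2 -1 -1.14 3 .35; 0 0 -4 -2.5 -1.14 3 .35; 0 0 -6 -4.3 -1.14 3 .35; 0 0 -8 -4.3 -1.14 3 .35'
python3 -m jog '0 0 -2 0 0 0 .35; 0 0 -4 0 0 0 .35; 0 0 -6 0 0 0 .35;  0 0 -8 0 0 0 .35; 0 0 -10 0 0 0 .35'
python3 - <<'E'
from h import *
s=env.state();print(s['ee_pos'],s['ee_rot'])
b=grab_frame('side')[110:220,285:425]
cv2.imwrite('pics/q.png',cv2.resize(b,None,fx=5,fy=5,interpolation=2)[:,:,::-1])
v=np.load('rack.npy');c,s=np.cos(v[2]),np.sin(v[2])
for k in(125,75,25):
    P=np.array([[40,k+17,76],[40,k-17,76],[10,k+17,15],[10,k-17,15]],float)
    W=np.c_[v[0]+c*P[:,0]-s*P[:,1],v[1]+s*P[:,0]+c*P[:,1],P[:,2]]
    print(k,((proj('side',W)-[285,110]+.5)*5).round().tolist())
P=np.array([[-65,-8,85],[-65,-8,32],[-87,113,29]])
W=np.c_[v[0]+c*P[:,0]-s*P[:,1],v[1]+s*P[:,0]+c*P[:,1],P[:,2]]
print(((proj('side',W)-[285,110]+.5)*5).round().tolist(),W)
E
```

```text
time_s: 13.05
ee_pos: [564.8, -51.2, 96.3]
ee_rot: [-179.7, -0.0, 87.2]
force: [0.4, 0.3, 0.7]
gripper_width: 36.6
time_s: 13.68
ee_pos: [455.7, -79.7, 173.1]
ee_rot: [-180.0, 0.0, 46.8]
force: [0.9, -0.1, -0.2]
gripper_width: 32.0
time_s: 14.3
ee_pos: [459.1, -79.9, 173.2]
ee_rot: [180.0, -0.1, -3.1]
force: [-0.1, -0.0, -0.0]
gripper_width: 32.1
[459.12998578 -79.92967006 173.16867843] [ 1.79982253e+02 -8.25272228e-02 -3.11353100e+00]
125 [[157.0, 292.0], [188.0, 268.0], [212.0, 422.0], [241.0, 395.0]]
75 [[202.0, 257.0], [230.0, 234.0], [254.0, 382.0], [281.0, 357.0]]
25 [[243.0, 224.0], [269.0, 203.0], [293.0, 346.0], [318.0, 322.0]]
[[474.0, 211.0], [466.0, 308.0], [428.0, 413.0]] [[465.19689593 -79.52633993  85.        ]
 [465.19689593 -79.52633993  32.        ]
 [449.06310324  42.39453906  29.        ]]
```

View pics/q.png

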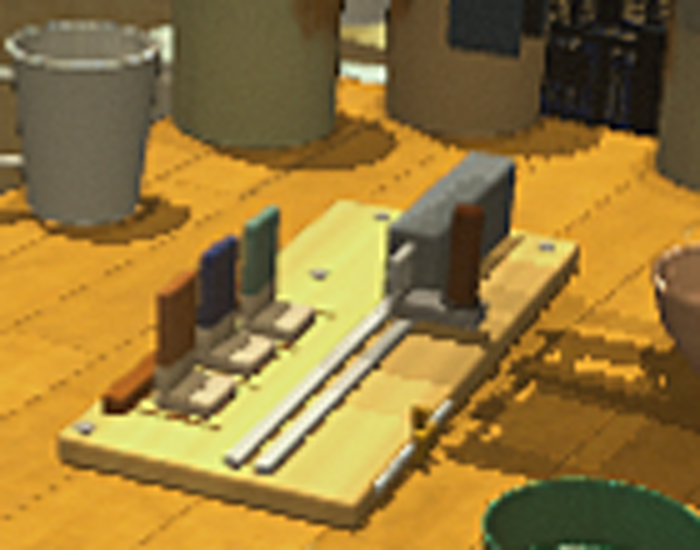

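All three tiles stand in a straight, evenly spaced row: plates at crop (177,320), (218,285) and (260,250). Post at (466,255), marker at (424,425). Next I'll grasp the post.

```bash
python3 -m jog '0 0 0 0 0 -1.5 .35; 0 0 0 0 0 -3 .35; 0 0 0 0 0 -4.5 .35; 0 0 0 0 0 -5 .35; 0 0 0 0 0 -5 .35'
python3 -m jog '0 0 0 0 0 0 .2; 0 0 0 0 0 0 0; 0 0 0 0 0 0 0; 0 0 0 0 0 0 0; 0 0 0 0 0 0 0' 50
python3 - <<'E'
from h import *
s=env.state();print(s['ee_pos'],s['ee_rot'],s['force'])
from scipy import ndimage
im=np.load('top.npy');c=im[225:240,355:390].astype(int)
# brass: low blue, darker/yellow pixels near the front edge
m=(c[:,:,2]<60)&(c[:,:,0]>110)
for r in range(3,14): print(r+225,[tuple(x) for x in c[r,10:22].tolist()])
E
```

```text
time_s: 14.98
ee_pos: [459.2, -79.9, 47.3]
ee_rot: [180.0, 0.0, -2.7]
force: [-0.5, -0.1, 0.4]
gripper_width: 31.9
time_s: 15.6
ee_pos: [460.0, -80.5, 48.4]
ee_rot: [179.9, -0.2, -2.8]
force: [-0.6, -2.7, 6.7]
gripper_width: 15.2
[460.04938594 -80.49317619  48.36680222] [ 1.79934134e+02 -1.66815236e-01 -2.75975668e+00] [-0.5747883  -2.66615369  6.71673593]
228 [(218, 194, 111), (218, 196, 112), (216, 196, 111), (217, 198, 112), (216, 197, 111), (209, 189, 106), (208, 186, 101), (207, 187, 104), (218, 199, 114), (217, 199, 112), (218, 198, 112), (218, 197, 113)]
229 [(214, 186, 127), (210, 183, 115), (211, 186, 115), (212, 188, 116), (205, 181, 106), (169, 146, 79), (172, 133, 53), (168, 138, 71), (214, 190, 108), (217, 193, 110), (217, 190, 107), (217, 190, 106)]
230 [(185, 173, 157), (164, 144, 117), (172, 150, 115), (199, 169, 116), (186, 152, 95), (140, 108, 61), (185, 134, 44), (175, 131, 70), (207, 157, 85), (213, 171, 106), (214, 184, 145), (216, 183, 141)]
231 [(121, 85, 48), (106, 75, 43), (115, 83, 29), (217, 174, 54), (211, 171, 67), (147, 103, 30), (200, 154, 49), (201, 15
[... 734 characters left out ...]
12, 148, 57), (168, 112, 42), (176, 118, 44), (218, 151, 57), (218, 153, 57), (219, 153, 59), (218, 154, 59)]
236 [(218, 147, 56), (218, 152, 58), (218, 153, 59), (218, 153, 60), (219, 153, 59), (218, 152, 58), (218, 153, 60), (219, 151, 60), (218, 152, 57), (218, 150, 56), (218, 149, 58), (218, 153, 58)]
237 [(218, 149, 58), (218, 148, 55), (219, 150, 57), (219, 154, 61), (218, 152, 60), (218, 148, 56), (218, 150, 58), (218, 151, 56), (218, 152, 56), (219, 154, 61), (218, 151, 56), (218, 154, 60)]
238 [(219, 149, 57), (217, 149, 55), (219, 153, 59), (219, 154, 61), (218, 153, 59), (218, 149, 56), (219, 149, 59), (218, 149, 57), (219, 153, 59), (218, 152, 58), (219, 148, 56), (218, 153, 58)]
```

```bash
python3 - <<'E'
from h import *
v=np.load('rack.npy');c,s=np.cos(v[2]),np.sin(v[2])
inv=lambda w:(np.array(w)[:2]-v[:2])@np.array([[c,-s],[s,c]])
for uv,z in(([371.1,230.5],28),([371,232],20),([370.8,231],26)): print(inv(onz('top',[uv],z)[0]))
im=np.load('top.npy').astype(int);b=im[216:232,418:434];m=(b[:,:,0]-b[:,:,2]>45)&(b.sum(2)<300)
for r in b[:,:,0]:print(r.tolist())
print('tcp',inv(env.state()['ee_pos']))
# side view estimates
print(spotter.look_for('marker','side') if grab_frame('side') is not None else 0)
p=camera_params('side')
for u in([285+424/5-.5,110+408/5-.5],): print('side fin',inv(onz('side',[u],29)[0]))
print('side post top',inv(onz('side',[[285+468/5-.5,110+208/5-.5]],85)[0]))
E
```

```text
[-85.45887386 111.04074408]
[-88.4382436  110.11607178]
[-86.54734953 111.47558613]
[206, 204, 202, 202, 204, 200, 177, 125, 103, 40, 36, 35, 36, 37, 37, 38]
[206, 203, 203, 201, 204, 200, 174, 138, 145, 95, 63, 49, 50, 46, 42, 41]
[206, 203, 202, 203, 204, 200, 181, 154, 169, 159, 130, 113, 115, 110, 106, 106]
[205, 200, 190, 192, 197, 180, 168, 147, 129, 146, 171, 176, 175, 176, 176, 175]
[189, 167, 129, 136, 153, 92, 92, 112, 115, 123, 148, 169, 176, 175, 175, 175]
[119, 69, 62, 40, 30, 69, 109, 118, 117, 114, 125, 156, 173, 173, 173, 173]
[62, 38, 27, 28, 34, 79, 117, 120, 117, 113, 125, 161, 188, 189, 188, 189]
[44, 26, 29, 27, 27, 66, 111, 117, 114, 114, 124, 176, 216, 217, 216, 217]
[29, 27, 27, 28, 27, 47, 85, 107, 114, 116, 141, 192, 217, 216, 218, 217]
[30, 26, 27, 27, 29, 26, 43, 78, 104, 138, 188, 216, 217, 217, 217, 216]
[31, 29, 28, 26, 27, 30, 67, 119, 150, 189, 217, 217, 218, 217, 217, 218]
[46, 34, 33, 31, 39, 59, 135, 203, 217, 218, 216, 217, 218, 218, 217, 218]
[72, 49, 43, 42, 87, 138, 182, 218, 218, 217, 217, 217, 217, 218, 216, 217]
[88, 68, 55, 54, 120, 180, 195, 216, 217, 217, 217, 217, 218, 217, 217, 218]
[116, 112, 105, 107, 133, 167, 188, 218, 218, 218, 217, 217, 217, 217, 217, 218]
[160, 168, 182, 182, 198, 218, 218, 217, 217, 218, 217, 217, 217, 217, 218, 217]
tcp [-70.09484155  -9.21417505]
[{'box': [365.4, 191.3, 8.7, 8.4], 'conf': 0.57}]
side fin [-83.72674413 109.1488983 ]
side post top [-60.93684989 -11.38098236]
```

```bash
python3 -m jog '0 0 0 .05 1 0 0; 0 0 0 .1 2 0 0; 0 0 0 .15 3 0 0; 0 0 0 .2 4 0 0; 0 0 0 .23 4.6 0 0' 55
python3 -m jog '0 0 0 .01 .2 0 0; 0 0 0 .01 .2 0 0; 0 0 0 .01 .2 0 0; 0 0 0 .01 .2 0 0'
python3 - <<'E'
from h import *
v=np.load('rack.npy');c,s=np.cos(v[2]),np.sin(v[2])
inv=lambda w:(np.array(w)[:2]-v[:2])@np.array([[c,-s],[s,c]])
b=grab_frame('side');st=env.state();print('tcp',inv(st['ee_pos']),st['force'],st['ee_rot'])
a=grab_frame('top');cv2.imwrite('pics/top_end.png',a)
b=b[120:220,285:415]
cv2.imwrite('pics/f.png',cv2.resize(b,None,fx=6,fy=6,interpolation=2)[:,:,::-1])
P=np.array([[-65,111,32],[-65,111,45],[-86,111,29]])
W=np.c_[v[0]+c*P[:,0]-s*P[:,1],v[1]+s*P[:,0]+c*P[:,1],P[:,2]]
print(((proj('side',W)-[285,120]+.5)*6).round().tolist())
E
```

```text
time_s: 16.32
ee_pos: [466.0, 34.4, 48.4]
ee_rot: [179.8, -0.2, -2.6]
force: [-0.2, -9.5, 6.2]
gripper_width: 14.8
time_s: 16.82
ee_pos: [466.2, 38.6, 48.4]
ee_rot: [179.8, -0.2, -2.7]
force: [1.0, -8.3, 6.9]
gripper_width: 14.8
tcp [-69.66718323 110.02065331] [ 0.14753575 -7.40221334  6.22073085] [179.85149252  -0.18745277  -2.69348244]
[[463.0, 415.0], [465.0, 385.0], [513.0, 433.0]]
```

View pics/f.png

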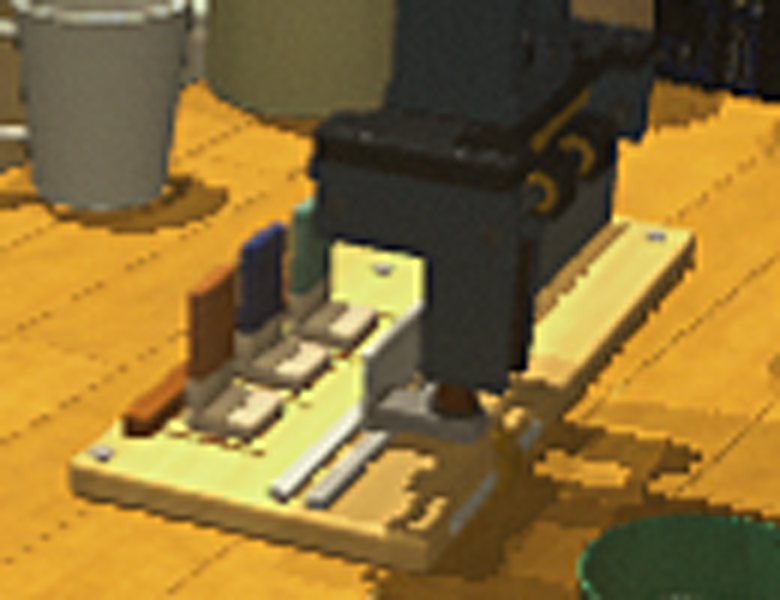

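The post base at crop (457,408) stands level with the marker at (509,432), and the tiles are undisturbed. One small nudge, then a settling check, and I'll hand in.

```bash
python3 -m jog '0 0 0 0 .03 0 0; 0 0 0 0 .03 0 0; 0 0 0 0 .03 0 0; 0 0 0 0 .03 0 0; 0 0 0 0 .03 0 0'
python3 - <<'E'
from h import *
v=np.load('rack.npy');c,s=np.cos(v[2]),np.sin(v[2])
st=env.state();print('tcp',(st['ee_pos'][:2]-v[:2])@np.array([[c,-s],[s,c]]),st['force'],st['gripper_width'],st['time_s'])
print(env.job_done())
E
```

```text
time_s: 17.55
ee_pos: [466.2, 39.2, 48.4]
ee_rot: [179.8, -0.2, -2.7]
force: [0.5, -8.6, 6.8]
gripper_width: 15.1
tcp [-69.70547497 110.66854475] [ 0.45356314 -8.55218635  6.80748341] 15.096508101372454 17.55
the job is handed in; nothing more can be done
None
```

The job is handed in at 17.6 s of the 62 s allowed. The rust tile stands in the left place and the green tile in the right place. The foot guard is pulled out to the brass marker, and the gripper was still holding the post when I handed in.

- **Tiles:** The last side pictures show all three upright, toes to the front, evenly spaced and parallel to the lip. Compared with where they should be, the tiles show about the same 1–2 mm picture offset as the middle one.
- **Guard:** The post is held at rack y ≈ 110.7 mm with a 55 N grip, against a steady spring pull of about 8.6 N.
- **Disagreement between checks:** Estimates of the marker's distance from the post's resting place differed a little. My first pick in the top view gave 121 mm, a closer pixel reading gave 119.5 mm and the side view gave 120.5 mm. I aimed for 120 mm, so the post should be level with the marker to within about 2 mm.
- **Bystanders:** I did not knowingly touch the cup, the rib, the blue look-alike tile or the other pottery. I did not check them again in a full picture at the end.

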